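Find the fullest kitchen tin by its weight

ROBOT

A 6-joint arm with a two-finger parallel gripper is mounted at the origin on a cart in front of the work surface, level with it; the furniture and walls round the work are solid. World frame = base frame: x ahead of the robot, y to its left, z up, the work surface at z = 0. Lengths are in m, angles in rad, forces in N, time in s.
With the tool pointing down it reaches from about 0.225 to 0.875 m from the base axis. Payload 3.4 kg.
Tool frame: the origin (TCP) lies at the very end of the fingers, on their centre line; the grasp point (between the pads) lies 19 mm behind it (manip.pinch_z is the distance from the TCP to the grasp point, in m); z points along the fingers, y is the line along which they close (so a half turn about z gives the same grasp; the last joint's range is limited). The gripper opens to 85 mm and grips with 20 to 120 N. Pads are 22 mm wide; open, the fingers measure 114 mm over their backs; the gripper's body (76 mm by 85 mm) begins 54 mm behind the grasp point. The pads swing forward as they close: fully open they stand 13 mm farther back than shut.
Start: joints at [1.07, 0.276, 1.505, -0, 1.361, -0.121], TCP at [0.213, 0.534, 0.231] pointing down, gripper open.
Joint ranges: [-2.89, 2.89], [-0.75, 2.08], [0.22, 2.7], [-1.18, 4.32], [0.11, 2.71], [-2.7, 2.7]. Speed limits (rad/s): [2.57, 2.57, 3.14, 3.14, 3.14, 3.14].

INTERFACE

Orientations are given as a unit quaternion [w, x, y, z].
In Python, from rig import manip gives the robot as it stands. The module is installed in compiled form; this text tells all that it offers.
- The arm moves only by the shell command python3 -m jog 'ROWS' [FORCE]. ROWS is JSON, a list of rows, each an object of numbers: "dx", "dy", "dz": the shift along the tool's x, y, z each as a share of 25 cm, from -1 to 1; "ax", "ay", "az": the turn, a rotation vector about the tool's x, y, z each as a share of 90 degrees, from -1 to 1; "grip": the opening, from -1 (shut) to 1 (fully open), so that 0 is half open. A call has 1 to 5 rows; each row is the pose to reach, as a shift and turn from the pose commanded when the call began, along the tool's axes at that moment; what a row does not reach only later rows make up. A row lasts 1/12 s, in which the tool goes at most 41.7 mm and 7.16 degrees, less where a joint would pass 70% of its speed; a pose out of reach is approached as far as the arm can. A call with a number of a shift or a turn outside -1 to 1 is refused whole. A call with a gripper value outside its range is refused whole. The fingers move at their own pace and stop on an object; FORCE is the grip in N (left out, the last holds). Time passes only in rows, so rows that repeat a pose let the fingers close. It gives the time, the measured TCP pose, the force, the opening and the grip force at its end, in the units of the state.
- manip.get_state(): the state, without advancing time (a new reading comes with each control period).
- manip.get_image(name): name is "scene" or "top"; returns a dict with "img" (420x560x3 uint8, red, green, blue), "mtx" (3x3 intrinsics, pixels), "world_to_cam" (4x4, takes a point from world to camera coordinates). Camera axes: x right, y down, z forward; pixel columns grow to the right and rows downward; lengths in m; the calibration is good to about 2 mm. A picture is of the moment at which its call begins. There is no depth.
- manip.sign_off(): hands the job in; it is judged then, once.
The state is a dict: "clock": time; "qpos": joint angles; "qd": joint speeds; "effort": joint torques, N m; "position": TCP position; "ee_rot": TCP orientation; "contact_force": force on the tool from outside, world axes, zero at the start; "moment": the same for the moment, N m; "width": finger opening in m; "gripper_force": force on a finger pad.
Only numpy, scipy, OpenCV 4.12 (cv2) and the standard library are available. Lean on these libraries where they do the work, as an engineer would, in place of code of your own. Each camera call takes 0.05 s, during which the arm holds its last target. There are 200 camera calls.

TASK

Three identical closed tins stand in a row on the wooden tray and only their weight tells which is the fullest. Lift each one clear of the tray by about 4 cm and set it back upright on the tray, one at a time in the order left, middle, right as the robot sees them (left is +y), then finish while holding the heaviest one up, upright and about 7 cm clear of the tray, with the other two standing on the tray; if the right-hand tin proves the heaviest, it may stay in the gripper and be raised from there. Do not tip a tin over, and leave the other things on the worktop where they are; a pan hangs over the tray, so keep low.

Things in the scene. Friction and masses are not known exactly. Their poses are not given: they have to be found in the camera images.
- tray: Raised wooden serving tray, fixed to the worktop, a solid block 150 mm (its x) by 300 mm (its y, along the row of tins); its floor is 40 mm above the worktop, with a rim 6 mm thick that ends 50 mm above the worktop. Origin: centre of its underside, z up; turned by up to 0.28 rad. Tins stand near y = +98 mm (left), 0 and -98 mm (right), x = 0. A frying pan hangs 0.65 m above the worktop there.
- tin_left_center (a point): Centre of the left tin (one farthest to +y), 87.5 mm above the worktop as it stands. Closed steel tin, an upright cylinder 56 mm in diameter, 95 mm tall, lid fixed, z axis up, yaw means nothing.
- tin_middle_center (a point): Centre of the middle tin (one between the other two), 87.5 mm above the worktop as it stands. Closed steel tin, an upright cylinder 56 mm in diameter, 95 mm tall, lid fixed, z axis up, yaw means nothing.
- tin_right_center (a point): Centre of the right tin (one farthest to -y), 87.5 mm above the worktop as it stands. Closed steel tin, an upright cylinder 56 mm in diameter, 95 mm tall, lid fixed, z axis up, yaw means nothing.
- tin_left: The left tin itself; origin at the centre of its underside, z up. Its loose filling can shift by 2 mm. The three tins weigh about 0.10, 0.18 and 0.37 kg in all (within 6 percent); which is which changes from start to start and cannot be seen.
- tin_middle: The middle tin itself; origin at the centre of its underside, z up. Its loose filling can shift by 2 mm. The three tins weigh about 0.10, 0.18 and 0.37 kg in all (within 6 percent); which is which changes from start to start and cannot be seen.
- tin_right: The right tin itself; origin at the centre of its underside, z up. Its loose filling can shift by 2 mm. The three tins weigh about 0.10, 0.18 and 0.37 kg in all (within 6 percent); which is which changes from start to start and cannot be seen.
- lemon_center (a point): Bystander: a lemon, 71x53x51 mm, lying behind the tray; its centre.
- food_tin_center (a point): Bystander: a flat food tin, 86 mm in diameter, 40 mm tall, behind the tray; its centre.
- pepper_mill_center (a point): Bystander: a dark wooden pepper mill, 58 mm in diameter, 170 mm tall, on the front strip right of the tray; its centre.
- yoghurt_tub_center (a point): Bystander: a yoghurt tub, 72 mm in diameter, 71 mm tall, on the front strip farther right; its centre.

How it is judged:
By the outcome, as a careful person would: the job done as asked, in the order asked, and still so for the second after the job is handed in, while the arm keeps its last pose, push and grip.
It also fails if it takes over 54 s, if anything falls off the work surface, if the arm or the gripper's body presses on something with over 40 N, if the wrist force passes 120 N, or if a joint passes its speed limit or range.

## Working session

There is one attempt and no reset: what is moved stays moved. The work goes in short steps, Python scripts to look and compute and a shell command to move; the robot and the scene stay as the last step left them, time stands still between calls to the robot, and variables do not carry over. Pictures are saved under pics/ and viewed, at most 10 in all, crops included, and the job is handed in when it is done.

```bash
mkdir -p pics
python3 - <<'E'
from rig import manip
import cv2
for n in("scene","top"):
    d=manip.get_image(n); cv2.imwrite(f"pics/{n}0.png",d["img"][:,:,::-1]); print(n,d["mtx"].round(1).tolist(),d["world_to_cam"].round(3).tolist())
s=manip.get_state(); print(s, manip.pinch_z)
E
```

```text
scene [[495.6, 0.0, 280.7], [0.0, 495.6, 210.0], [0.0, 0.0, 1.0]] [[0.674, -0.739, 0.004, -0.43], [-0.383, -0.354, -0.853, 0.279], [0.632, 0.573, -0.521, 1.123], [0.0, 0.0, 0.0, 1.0]]
top [[463.2, 0.0, 278.8], [0.0, 463.2, 213.1], [0.0, 0.0, 1.0]] [[0.026, -0.999, 0.022, -0.083], [-0.996, -0.028, -0.089, 0.56], [0.09, -0.019, -0.996, 1.199], [0.0, 0.0, 0.0, 1.0]]
{'clock': 0.1, 'qpos': array([ 1.07000992e+00,  2.76597770e-01,  1.50605062e+00, -2.80396037e-05,
        1.36070672e+00, -1.21013684e-01]), 'qd': array([-0.00068228, -0.00123336, -0.0039375 ,  0.00126397,  0.0002937 ,
        0.00091741]), 'effort': array([ 2.36334854e-03, -4.17698765e+01, -2.46403366e+01, -1.11407498e-04,
        5.80052627e-03, -1.76810835e-05]), 'position': array([0.2129425 , 0.53358885, 0.230471  ]), 'ee_rot': array([-2.56530018e-04,  1.88744342e-01,  9.82025864e-01, -8.43175454e-04]), 'contact_force': array([0.05366526, 0.13187739, 0.693913  ]), 'moment': array([-0.00046305, -0.0487909 ,  0.00074616]), 'gripper_force': 0.0, 'width': 0.08543329815990938} 0.0187
```

View pics/scene0.png

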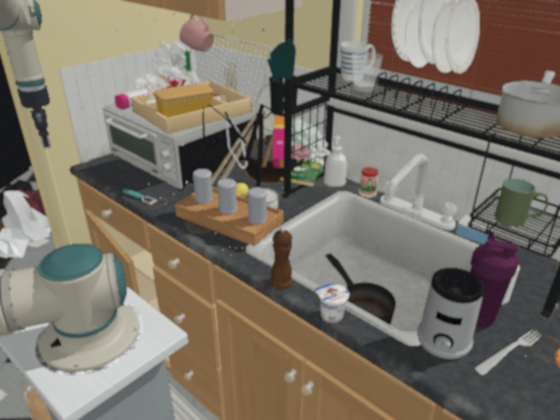

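View pics/top0.png

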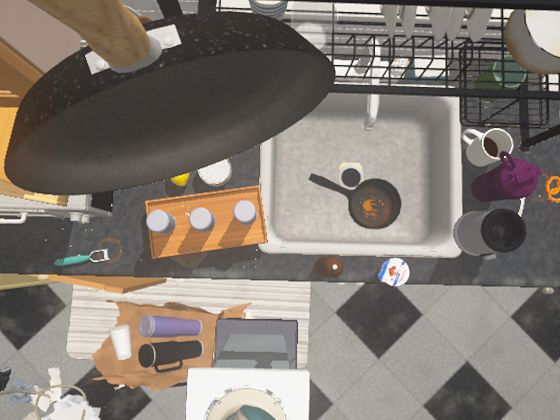

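The pictures show the tray with three tins: tops near (159,221), (201,218), (245,211) in the top view, and (203,173), (227,183), (257,193) in the scene view. The lemon and food tin are behind the tray, the mill and tub to its right, and the pan hangs above the back-left.

```bash
cat > h.py <<'E'
from rig import manip
import cv2, numpy as np
from scipy.spatial.transform import Rotation as R
def ray(d,uv,z):
    T=np.array(d["world_to_cam"]); Rm=T[:3,:3]; c=-Rm.T@T[:3,3]
    v=Rm.T@np.linalg.solve(d["mtx"],[uv[0],uv[1],1]); return c+v*(z-c[2])/v[2]
def proj(d,p):
    q=d["world_to_cam"]@np.r_[p,1]; q=d["mtx"]@q[:3]; return q[:2]/q[2]
E
python3 - <<'E'
from h import *
d=manip.get_image("top"); im=d["img"]; hsv=cv2.cvtColor(im,cv2.COLOR_RGB2HSV)
for u,v in((159,221),(201,218),(245,211),(159,214),(220,235)): print((u,v),hsv[v,u],ray(d,(u,v),.135).round(3))
# tray: orange/brown mask
m=cv2.inRange(hsv,(5,110,60),(22,255,255)); m[:175]=0;m[270:]=0;m[:,:135]=0;m[:,285:]=0
n,l,s,c=cv2.connectedComponentsWithStats(m); k=1+s[1:,4].argmax(); print(s[k])
pts=np.argwhere(l==k)[:,::-1].astype(np.float32)
r=cv2.minAreaRect(pts); b=cv2.boxPoints(r); print(b)
w=np.array([ray(d,p,.05) for p in b]);print(w.round(3), np.linalg.norm(np.diff(w,axis=0),axis=1))
# tins: non-brown greys inside
t=((hsv[...,1]<90)&(hsv[...,2]>80)).astype(np.uint8)*255
t[:185]=0;t[250:]=0;t[:,:140]=0;t[:,:].T[270:]=0
vis=cv2.resize(im[170:270,130:290],None,fx=5,fy=5,interpolation=cv2.INTER_CUBIC)
vt=cv2.resize(t[170:270,130:290],None,fx=5,fy=5)
vis[...,1]=np.where(cv2.Canny(vt,50,150)>0,255,vis[...,1])
cv2.imwrite("pics/crop.png",vis[:,:,::-1])
n,l,s,c=cv2.connectedComponentsWithStats(t)
for i in range(1,n):
    if s[i,4]>100: print(s[i],c[i])
E
```

```text
(159, 221) [143   5 216] [0.526 0.22  0.135]
(201, 218) [156   6 219] [0.536 0.12  0.135]
(245, 211) [158   5 220] [0.555 0.015 0.135]
(159, 214) [143   5 215] [0.542 0.221 0.135]
(220, 235) [ 16 148 237] [0.496 0.073 0.135]
[ 145  185  123   74 5169]
[[143.36002 200.52   ]
 [259.69998 183.90001]
 [267.98    241.86   ]
 [151.64005 258.47998]]
[[ 0.583  0.283  0.05 ]
 [ 0.635 -0.016  0.05 ]
 [ 0.485 -0.042  0.05 ]
 [ 0.435  0.254  0.05 ]] [0.3033288  0.15231805 0.30008565]
[ 140  185  116   65 1170] [171.56495726 197.87692308]
[220 185  50  65 562] [260.81316726 221.86298932]
[233 200  24  26 473] [244.50317125 211.98731501]
[185 207  31  25 526] [201.39163498 219.21863118]
[146 209  30  26 585] [160.19487179 221.68547009]
```

View pics/crop.png

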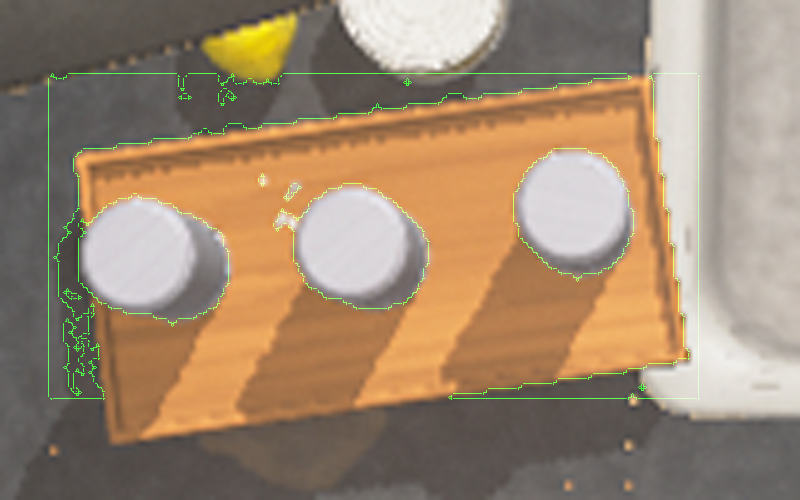

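The lid centres in the crop are at (137,253), (351,241) and (572,203), next to their darker sides. Next I refine the lids with a brightness mask and check them against the scene view.

Run:
```python
from h import *
d=manip.get_image("top"); im=d["img"]; s2=manip.get_image("scene")
g=cv2.cvtColor(im,cv2.COLOR_RGB2HSV)
t=((g[...,1]<40)&(g[...,2]>185)).astype(np.uint8); t[:190]=0;t[250:]=0;t[:,:140]=0;t[:,258:]=0
n,l,s,c=cv2.connectedComponentsWithStats(t)
P=[ray(d,c[i],.135) for i in range(1,n) if s[i,4]>250]; print([ (s[i].tolist(),c[i].round(1)) for i in range(1,n) if s[i,4]>250])
P=sorted(P,key=lambda p:-p[1]); 
yaw=.172; tx=np.array([np.cos(yaw),np.sin(yaw)]); ty=np.array([-np.sin(yaw),np.cos(yaw)])
cen=np.array([(.583+.635+.485+.435)/4,(.283-.016-.042+.254)/4])
st=manip.get_state(); p0=st["position"]; q=st["ee_rot"]; Rt=R.from_quat(np.r_[q[1:],q[0]])
h=np.array(s2["img"])
hs=cv2.cvtColor(h,cv2.COLOR_RGB2HSV)
for p in P:
    e=p[:2]-cen; print(p.round(4),"tray",(e@tx).round(4),(e@ty).round(4),"scene top px",proj(s2,p).round(1),"bottom",proj(s2,[p[0],p[1],.04]).round(1))
    tgt=np.r_[p[:2],.2]; print("  from start tool shift/0.25:",(Rt.inv().apply(tgt-p0)/.25).round(3))
print("az",np.rad2deg(yaw),(np.arctan2(*Rt.apply([0,1,0])[[1,0]])-yaw)/(np.pi/2))
via=np.array([.40,.25,.2]);print("via",(Rt.inv().apply(via-p0)/.25).round(3))
for u,v in((5,185),(120,185),(330,75),(104,275),(100,220)):print((u,v),ray(d,(u,v),.65).round(2),ray(d,(u,v),.1).round(2))
v=cv2.resize(h[160:240,170:290],None,fx=5,fy=5,interpolation=cv2.INTER_CUBIC)
for p in P:
    for z in(.135,.04):
        a=(proj(s2,[p[0],p[1],z])-[170,160])*5+2; cv2.circle(v,tuple(int(x) for x in a),4,(255,0,0),-1)
cv2.imwrite("pics/s1.png",v[:,:,::-1])
```

```text
[([234, 201, 21, 20, 342], array([244.2, 210.3])), ([188, 208, 23, 21, 353], array([199.9, 217.7])), ([147, 210, 22, 21, 354], array([157.2, 220. ]))]
[0.5278 0.2241 0.135 ] tray 0.0113 0.1039 scene top px [202.4 171.7] bottom [204.7 198.6]
  from start tool shift/0.25: [-1.629 -0.684  0.124]
[0.5361 0.1226 0.135 ] tray 0.0021 0.0025 scene top px [226.8 181.4] bottom [228.5 208.9]
  from start tool shift/0.25: [-1.81  -1.049  0.124]
[0.5569 0.0172 0.135 ] tray 0.0045 -0.1049 scene top px [257.2 190.7] bottom [257.9 218.8]
  from start tool shift/0.25: [-2.043 -1.409  0.125]
az 9.854874076250159 0.6487323469473499
via [-1.115 -0.777  0.124]
(5, 185) [0.53 0.3  0.65] [0.61 0.61 0.1 ]
(120, 185) [0.54 0.15 0.65] [0.61 0.33 0.1 ]
(330, 75) [ 0.69 -0.12  0.65] [ 0.91 -0.19  0.1 ]
(104, 275) [0.42 0.16 0.65] [0.39 0.35 0.1 ]
(100, 220) [0.49 0.17 0.65] [0.53 0.37 0.1 ]
```

View pics/s1.png

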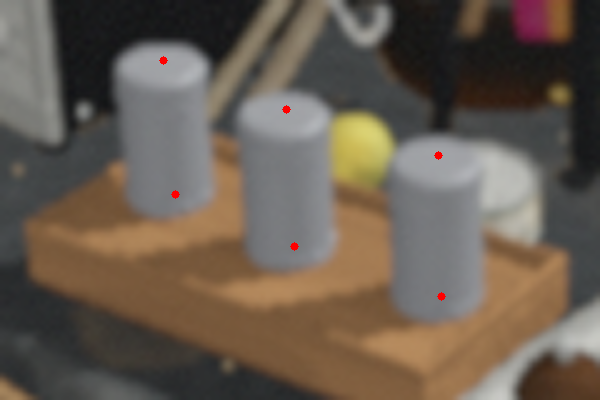

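The tin lids and bases line up with the scene view to 1–2 px. Next, the approach.

```bash
cat > to.py <<'E'
# print tool-frame shift shares to each tin centre (tcp heights via dz) and the az to the tray yaw
from h import *
import sys
P=[[.5278,.2241],[.5361,.1226],[.5569,.0172]]
st=manip.get_state(); p=st["position"]; q=st["ee_rot"]; Rt=R.from_quat(np.r_[q[1:],q[0]])
print("t",round(st["clock"],2),"pos",p.round(4),"F",st["contact_force"].round(2),"w",round(st["width"],4),"gf",round(st["gripper_force"],1))
for t in P: print((Rt.inv().apply(np.r_[t,.078]-p)/.25).round(3))
print("az",round((np.arctan2(*Rt.apply([0,1,0])[[1,0]])-.172)/(np.pi/2),4),"tilt",Rt.apply([0,0,1]).round(3))
E
python3 -m jog '[{"dx":-0.64,"dy":-0.45,"dz":0.06,"az":0.38},{"dx":-0.64,"dy":-0.45,"dz":0.06,"az":0.38},{"dx":-0.64,"dy":-0.45,"dz":0.06,"az":0.38},{"dx":-0.64,"dy":-0.45,"dz":0.06,"az":0.38},{"dx":-0.64,"dy":-0.45,"dz":0.06,"az":0.38}]' 40
python3 to.py
```

```text
t 0.25 pos [0.2131 0.5338 0.2309] F [0.11 0.29 0.64] w 0.0854 gf 0.0
[-1.629 -0.683  0.612]
[-1.81  -1.048  0.612]
[-2.044 -1.409  0.613]
az 0.6487 tilt [-0.    -0.001 -1.   ]schema error: expected keys dx, dy, dz, ax, ay, az, grip
```

```bash
python3 -m jog '[{"dx":-0.64,"dy":-0.45,"dz":0.06,"ax":0,"ay":0,"az":0.38,"grip":1},{"dx":-0.64,"dy":-0.45,"dz":0.06,"ax":0,"ay":0,"az":0.38,"grip":1},{"dx":-0.64,"dy":-0.45,"dz":0.06,"ax":0,"ay":0,"az":0.38,"grip":1},{"dx":-0.64,"dy":-0.45,"dz":0.06,"ax":0,"ay":0,"az":0.38,"grip":1},{"dx":-0.64,"dy":-0.45,"dz":0.06,"ax":0,"ay":0,"az":0.38,"grip":1}]' 40
python3 to.py
```

```text
clock: 0.67
position: [0.321, 0.3674, 0.216]
ee_rot: [0.001, 0.472, 0.882, -0.001]
contact_force: [-0.2, 0.2, -0.6]
width: 0.0852
gripper_force: 0.0
t 0.67 pos [0.321  0.3674 0.216 ] F [-0.21  0.16 -0.63] w 0.0852 gf 0.0
[-0.935  0.371  0.553]
[-1.291  0.173  0.554]
[-1.688  0.009  0.555]
az 0.2647 tilt [ 0.    -0.002 -1.   ]
```

```bash
python3 -m jog '[{"dx":-0.7,"dy":0.2,"dz":0.06,"ax":0,"ay":0,"az":0.265,"grip":1},{"dx":-0.7,"dy":0.2,"dz":0.06,"ax":0,"ay":0,"az":0.265,"grip":1},{"dx":-0.7,"dy":0.2,"dz":0.06,"ax":0,"ay":0,"az":0.265,"grip":1},{"dx":-0.7,"dy":0.2,"dz":0.06,"ax":0,"ay":0,"az":0.265,"grip":1},{"dx":-0.7,"dy":0.2,"dz":0.06,"ax":0,"ay":0,"az":0.265,"grip":1}]'
python3 -m jog '[{"dx":0,"dy":0,"dz":0,"ax":0,"ay":0,"az":0,"grip":1},{"dx":0,"dy":0,"dz":0,"ax":0,"ay":0,"az":0,"grip":1}]'
python3 to.py
```

```text
clock: 1.08
position: [0.4634, 0.2497, 0.2009]
ee_rot: [0.002, 0.643, 0.766, 0.0]
contact_force: [-0.0, -0.6, 0.1]
width: 0.0856
gripper_force: 0.0
clock: 1.25
position: [0.4597, 0.2526, 0.2009]
ee_rot: [-0.001, 0.642, 0.766, -0.0]
contact_force: [-0.6, 0.6, -0.3]
width: 0.0855
gripper_force: 0.0
t 1.25 pos [0.4597 0.2526 0.2009] F [-0.6   0.56 -0.27] w 0.0855 gf 0.0
[-0.16   0.249  0.491]
[-0.566  0.211  0.491]
[-0.995  0.219  0.491]
az 0.0022 tilt [-0.001  0.    -1.   ]
```

```bash
python3 -m jog '[{"dx":-0.16,"dy":0.249,"dz":0,"ax":0,"ay":0,"az":0.002,"grip":1},{"dx":-0.16,"dy":0.249,"dz":0,"ax":0,"ay":0,"az":0.002,"grip":1},{"dx":-0.16,"dy":0.249,"dz":0,"ax":0,"ay":0,"az":0.002,"grip":1},{"dx":-0.16,"dy":0.249,"dz":0.1,"ax":0,"ay":0,"az":0.002,"grip":1},{"dx":-0.16,"dy":0.249,"dz":0.1,"ax":0,"ay":0,"az":0.002,"grip":1}]'
python3 to.py
python3 - <<'E'
from h import *
d=manip.get_image("top");cv2.imwrite("pics/t2.png",cv2.resize(d["img"][150:270,100:290],None,fx=4,fy=4)[:,:,::-1])
E
```

```text
clock: 1.67
position: [0.5245, 0.2253, 0.1731]
ee_rot: [-0.002, 0.642, 0.766, -0.003]
contact_force: [-0.5, -0.4, -0.8]
width: 0.0854
gripper_force: 0.0
t 1.67 pos [0.5245 0.2253 0.1731] F [-0.51 -0.43 -0.85] w 0.0854 gf 0.0
[-0.007  0.015  0.38 ]
[-0.412 -0.023  0.38 ]
[-0.842 -0.015  0.38 ]
az 0.0023 tilt [-0.007 -0.001 -1.   ]
```

View pics/t2.png

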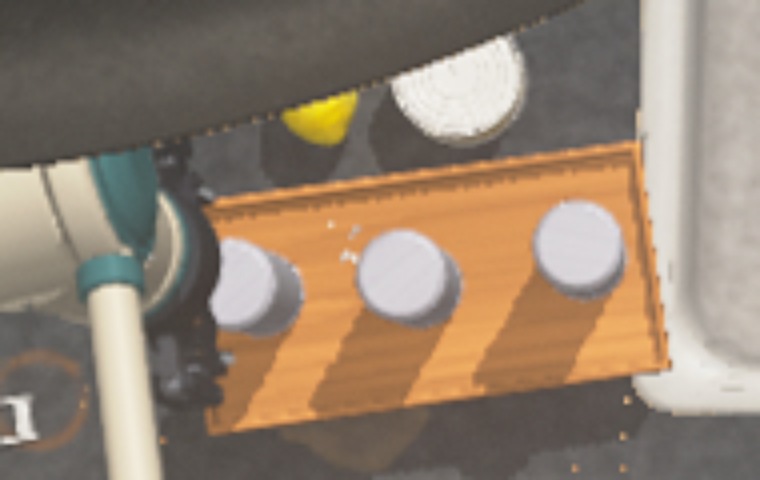

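The arm hides half of the left tin (235,285 in the crop), with a finger on either side in tray x. The alignment looks right, so I descend and grip.

```bash
python3 -m jog '[{"dx":-0.004,"dy":0.01,"dz":0.12,"ax":0,"ay":0,"az":0,"grip":1},{"dx":-0.004,"dy":0.01,"dz":0.24,"ax":0,"ay":0,"az":0,"grip":1},{"dx":-0.004,"dy":0.01,"dz":0.34,"ax":0,"ay":0,"az":0,"grip":1},{"dx":-0.004,"dy":0.01,"dz":0.39,"ax":0,"ay":0,"az":0,"grip":1},{"dx":-0.004,"dy":0.01,"dz":0.39,"ax":0,"ay":0,"az":0,"grip":1}]'
python3 to.py
python3 -m jog '[{"dx":0,"dy":0,"dz":0,"ax":0,"ay":0,"az":0,"grip":0.5},{"dx":0,"dy":0,"dz":0,"ax":0,"ay":0,"az":0,"grip":0.4},{"dx":0,"dy":0,"dz":0,"ax":0,"ay":0,"az":0,"grip":0.3},{"dx":0,"dy":0,"dz":0,"ax":0,"ay":0,"az":0,"grip":0.1},{"dx":0,"dy":0,"dz":0,"ax":0,"ay":0,"az":0,"grip":-0.3}]' 40
python3 -m jog '[{"dx":0,"dy":0,"dz":0,"ax":0,"ay":0,"az":0,"grip":-1},{"dx":0,"dy":0,"dz":0,"ax":0,"ay":0,"az":0,"grip":-1},{"dx":0,"dy":0,"dz":0,"ax":0,"ay":0,"az":0,"grip":-1}]'
python3 to.py
```

```text
clock: 2.13
position: [0.5273, 0.2248, 0.0767]
ee_rot: [-0.002, 0.642, 0.767, -0.002]
contact_force: [-0.8, -1.0, 0.3]
width: 0.085
gripper_force: 0.0
t 2.13 pos [0.5273 0.2248 0.0767] F [-0.83 -1.02  0.29] w 0.085 gf 0.0
[-0.003  0.002 -0.005]
[-0.409 -0.037 -0.005]
[-0.838 -0.029 -0.005]
az 0.0027 tilt [-0.006 -0.001 -1.   ]
clock: 2.55
position: [0.5295, 0.2247, 0.0808]
ee_rot: [-0.0, 0.643, 0.766, 0.0]
contact_force: [-3.8, -0.8, 6.6]
width: 0.0542
gripper_force: 40.6
clock: 2.8
position: [0.5294, 0.2247, 0.0808]
ee_rot: [-0.001, 0.643, 0.766, 0.0]
contact_force: [-4.8, -0.5, 6.3]
width: 0.0541
gripper_force: 40.6
t 2.8 pos [0.5294 0.2247 0.0808] F [-4.83 -0.45  6.28] w 0.0541 gf 40.6
[-0.001 -0.007  0.011]
[-0.407 -0.045  0.011]
[-0.836 -0.036  0.01 ]
az 0.0017 tilt [-0.001  0.001 -1.   ]
```

```bash
python3 -m jog '[{"dx":0,"dy":0,"dz":-0.03,"ax":0,"ay":0,"az":0,"grip":-1},{"dx":0,"dy":0,"dz":-0.07,"ax":0,"ay":0,"az":0,"grip":-1},{"dx":0,"dy":0,"dz":-0.12,"ax":0,"ay":0,"az":0,"grip":-1},{"dx":0,"dy":0,"dz":-0.16,"ax":0,"ay":0,"az":0,"grip":-1},{"dx":0,"dy":0,"dz":-0.18,"ax":0,"ay":0,"az":0,"grip":-1}]'
for i in 1 2 3 4 5; do python3 -m jog '[{"dx":0,"dy":0,"dz":0,"ax":0,"ay":0,"az":0,"grip":-1},{"dx":0,"dy":0,"dz":0,"ax":0,"ay":0,"az":0,"grip":-1}]' | grep -E "position|contact"; done
python3 to.py
```

```text
clock: 3.22
position: [0.5319, 0.2247, 0.1261]
ee_rot: [0.001, 0.643, 0.766, 0.002]
contact_force: [0.0, -0.0, -2.1]
width: 0.0543
gripper_force: 42.2
position: [0.5307, 0.2243, 0.1242]
contact_force: [-0.5, -0.3, -3.7]
position: [0.5299, 0.2241, 0.123]
contact_force: [0.6, 0.7, -3.2]
position: [0.5302, 0.2242, 0.1233]
contact_force: [-0.6, 0.4, -4.1]
position: [0.5304, 0.2243, 0.1236]
contact_force: [-0.6, 0.6, -3.7]
position: [0.5305, 0.2243, 0.1238]
contact_force: [-0.2, -1.2, -4.2]
t 4.05 pos [0.5305 0.2243 0.1238] F [-0.22 -1.15 -4.22] w 0.0541 gf 42.2
[ 0.001 -0.011  0.183]
[-0.405 -0.048  0.183]
[-0.834 -0.04   0.183]
az 0.0017 tilt [-0.  0. -1.]
```

```bash
python3 -m jog '[{"dx":0,"dy":0,"dz":0.05,"ax":0,"ay":0,"az":0,"grip":-1},{"dx":0,"dy":0,"dz":0.1,"ax":0,"ay":0,"az":0,"grip":-1},{"dx":0,"dy":0,"dz":0.14,"ax":0,"ay":0,"az":0,"grip":-1},{"dx":0,"dy":0,"dz":0.16,"ax":0,"ay":0,"az":0,"grip":-1},{"dx":0,"dy":0,"dz":0.17,"ax":0,"ay":0,"az":0,"grip":-1}]'
python3 -m jog '[{"dx":0,"dy":0,"dz":0.004,"ax":0,"ay":0,"az":0,"grip":-1},{"dx":0,"dy":0,"dz":0.008,"ax":0,"ay":0,"az":0,"grip":-1},{"dx":0,"dy":0,"dz":0.01,"ax":0,"ay":0,"az":0,"grip":-1}]'
python3 to.py
```

```text
clock: 4.47
position: [0.5296, 0.2241, 0.0808]
ee_rot: [-0.001, 0.643, 0.766, -0.001]
contact_force: [-6.4, -1.1, 12.8]
width: 0.0539
gripper_force: 43.6
clock: 4.72
position: [0.5296, 0.2241, 0.0808]
ee_rot: [-0.0, 0.643, 0.766, -0.0]
contact_force: [-4.8, -2.3, 10.5]
width: 0.0544
gripper_force: 43.1
t 4.72 pos [0.5296 0.2241 0.0808] F [-4.78 -2.27 10.54] w 0.0544 gf 43.1
[ 0.001 -0.007  0.011]
[-0.404 -0.045  0.011]
[-0.834 -0.036  0.011]
az 0.0018 tilt [-0.001 -0.    -1.   ]
```

```bash
python3 -m jog '[{"dx":0,"dy":0,"dz":-0.01,"ax":0,"ay":0,"az":0,"grip":-1},{"dx":0,"dy":0,"dz":-0.01,"ax":0,"ay":0,"az":0,"grip":0.4},{"dx":0,"dy":0,"dz":-0.01,"ax":0,"ay":0,"az":0,"grip":0.7},{"dx":0,"dy":0,"dz":-0.01,"ax":0,"ay":0,"az":0,"grip":1},{"dx":0,"dy":0,"dz":-0.01,"ax":0,"ay":0,"az":0,"grip":1}]'
python3 -m jog '[{"dx":0,"dy":0,"dz":0,"ax":0,"ay":0,"az":0,"grip":1},{"dx":0,"dy":0,"dz":-0.1,"ax":0,"ay":0,"az":0,"grip":1},{"dx":0,"dy":0,"dz":-0.22,"ax":0,"ay":0,"az":0,"grip":1},{"dx":0,"dy":0,"dz":-0.34,"ax":0,"ay":0,"az":0,"grip":1},{"dx":0,"dy":0,"dz":-0.4,"ax":0,"ay":0,"az":0,"grip":1}]'
python3 to.py
```

```text
clock: 5.13
position: [0.531, 0.2245, 0.0816]
ee_rot: [0.0, 0.643, 0.766, 0.001]
contact_force: [-0.2, -0.0, -0.2]
width: 0.0855
gripper_force: 0.0
clock: 5.55
position: [0.5322, 0.2249, 0.1849]
ee_rot: [0.001, 0.643, 0.766, 0.002]
contact_force: [0.7, 0.4, 0.3]
width: 0.0852
gripper_force: 0.0
t 5.55 pos [0.5322 0.2249 0.1849] F [0.73 0.37 0.32] w 0.0852 gf 0.0
[-0.    -0.02   0.427]
[-0.406 -0.058  0.427]
[-0.835 -0.049  0.427]
az 0.0017 tilt [ 0.005  0.002 -1.   ]
```

```bash
python3 -m jog '[{"dx":-0.15,"dy":-0.05,"dz":0,"ax":0,"ay":0,"az":0,"grip":1},{"dx":-0.3,"dy":-0.05,"dz":0,"ax":0,"ay":0,"az":0,"grip":1},{"dx":-0.406,"dy":-0.05,"dz":0,"ax":0,"ay":0,"az":0,"grip":1},{"dx":-0.406,"dy":-0.05,"dz":0,"ax":0,"ay":0,"az":0,"grip":1},{"dx":-0.406,"dy":-0.05,"dz":0,"ax":0,"ay":0,"az":0,"grip":1}]'
python3 to.py
```

```text
clock: 5.97
position: [0.5361, 0.1211, 0.1813]
ee_rot: [-0.0, 0.644, 0.765, 0.0]
contact_force: [0.2, -0.6, -0.1]
width: 0.0853
gripper_force: 0.0
t 5.97 pos [0.5361 0.1211 0.1813] F [ 0.22 -0.61 -0.09] w 0.0853 gf 0.0
[0.411 0.038 0.414]
[0.006 0.001 0.413]
[-0.424  0.011  0.413]
az -0.0001 tilt [ 0.  0. -1.]
```

Run:
```python
from h import *
d=manip.get_image("scene");cv2.imwrite("pics/s2.png",cv2.resize(d["img"][110:250,140:300],None,fx=4,fy=4)[:,:,::-1])
```

```text
(no output)
```

View pics/s2.png

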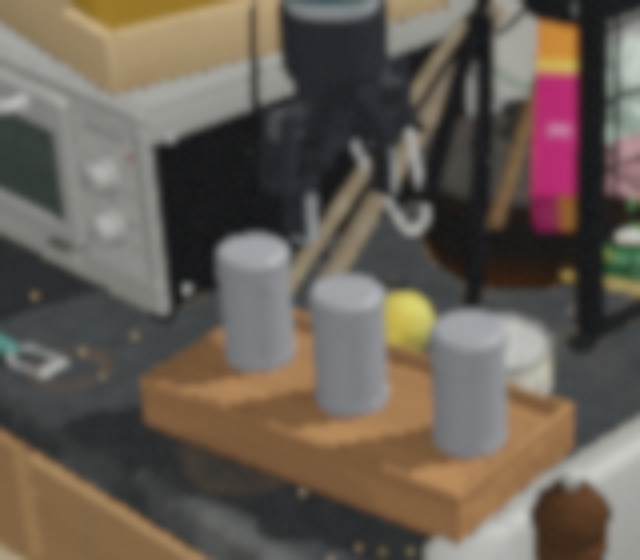

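The left tin stands upright on the tray at (255,300). Both fingers hang above the middle tin at (348,345).

```bash
python3 -m jog '[{"dx":0.004,"dy":0,"dz":0.13,"ax":0,"ay":0,"az":0,"grip":1},{"dx":0.004,"dy":0,"dz":0.26,"ax":0,"ay":0,"az":0,"grip":1},{"dx":0.004,"dy":0,"dz":0.36,"ax":0,"ay":0,"az":0,"grip":1},{"dx":0.004,"dy":0,"dz":0.41,"ax":0,"ay":0,"az":0,"grip":1},{"dx":0.004,"dy":0,"dz":0.41,"ax":0,"ay":0,"az":0,"grip":1}]'
python3 -m jog '[{"dx":0,"dy":0,"dz":0,"ax":0,"ay":0,"az":0,"grip":0.5},{"dx":0,"dy":0,"dz":0,"ax":0,"ay":0,"az":0,"grip":0.4},{"dx":0,"dy":0,"dz":0,"ax":0,"ay":0,"az":0,"grip":0.3},{"dx":0,"dy":0,"dz":0,"ax":0,"ay":0,"az":0,"grip":0.1},{"dx":0,"dy":0,"dz":0,"ax":0,"ay":0,"az":0,"grip":-0.3}]' 40
python3 -m jog '[{"dx":0,"dy":0,"dz":0,"ax":0,"ay":0,"az":0,"grip":-1},{"dx":0,"dy":0,"dz":0,"ax":0,"ay":0,"az":0,"grip":-1},{"dx":0,"dy":0,"dz":0,"ax":0,"ay":0,"az":0,"grip":-1}]'
python3 to.py
```

```text
clock: 6.43
position: [0.5327, 0.1243, 0.0754]
ee_rot: [-0.003, 0.642, 0.767, -0.002]
contact_force: [-0.3, 0.0, -0.5]
width: 0.0853
gripper_force: 0.0
clock: 6.85
position: [0.5367, 0.1236, 0.0805]
ee_rot: [0.001, 0.643, 0.766, 0.001]
contact_force: [-0.6, 0.4, 6.3]
width: 0.0541
gripper_force: 42.0
clock: 7.1
position: [0.5366, 0.1236, 0.0804]
ee_rot: [0.001, 0.643, 0.766, 0.001]
contact_force: [-0.1, 0.6, 6.2]
width: 0.054
gripper_force: 42.1
t 7.1 pos [0.5366 0.1236 0.0804] F [-0.13  0.57  6.16] w 0.054 gf 42.1
[0.402 0.035 0.01 ]
[-0.004 -0.003  0.01 ]
[-0.433  0.006  0.009]
az 0.0015 tilt [ 0.003  0.001 -1.   ]
```

```bash
python3 -m jog '[{"dx":0,"dy":0,"dz":-0.03,"ax":0,"ay":0,"az":0,"grip":-1},{"dx":0,"dy":0,"dz":-0.07,"ax":0,"ay":0,"az":0,"grip":-1},{"dx":0,"dy":0,"dz":-0.12,"ax":0,"ay":0,"az":0,"grip":-1},{"dx":0,"dy":0,"dz":-0.16,"ax":0,"ay":0,"az":0,"grip":-1},{"dx":0,"dy":0,"dz":-0.175,"ax":0,"ay":0,"az":0,"grip":-1}]'
for i in 1 2 3 4 5; do python3 -m jog '[{"dx":0,"dy":0,"dz":0,"ax":0,"ay":0,"az":0,"grip":-1},{"dx":0,"dy":0,"dz":0,"ax":0,"ay":0,"az":0,"grip":-1}]' | grep -E "position|contact"; done
python3 to.py
```

```text
clock: 7.52
position: [0.5369, 0.1232, 0.1248]
ee_rot: [0.001, 0.643, 0.766, 0.001]
contact_force: [0.7, -0.4, -0.2]
width: 0.0539
gripper_force: 41.8
position: [0.5356, 0.1231, 0.1227]
contact_force: [0.2, -0.5, -1.7]
position: [0.5351, 0.1231, 0.1219]
contact_force: [0.1, 0.0, -0.7]
position: [0.5353, 0.1231, 0.122]
contact_force: [0.1, -0.2, -0.9]
position: [0.5355, 0.1232, 0.1224]
contact_force: [-0.5, 0.2, -0.4]
position: [0.5356, 0.1232, 0.1225]
contact_force: [-0.6, -0.3, -0.4]
t 8.35 pos [0.5356 0.1232 0.1225] F [-0.61 -0.28 -0.37] w 0.0546 gf 41.8
[0.403 0.039 0.178]
[-0.003  0.002  0.178]
[-0.432  0.01   0.178]
az 0.0017 tilt [-0.  0. -1.]
```

```bash
python3 -m jog '[{"dx":0,"dy":0,"dz":0.05,"ax":0,"ay":0,"az":0,"grip":-1},{"dx":0,"dy":0,"dz":0.1,"ax":0,"ay":0,"az":0,"grip":-1},{"dx":0,"dy":0,"dz":0.14,"ax":0,"ay":0,"az":0,"grip":-1},{"dx":0,"dy":0,"dz":0.16,"ax":0,"ay":0,"az":0,"grip":-1},{"dx":0,"dy":0,"dz":0.168,"ax":0,"ay":0,"az":0,"grip":-1}]'
python3 -m jog '[{"dx":0,"dy":0,"dz":0.004,"ax":0,"ay":0,"az":0,"grip":-1},{"dx":0,"dy":0,"dz":0.006,"ax":0,"ay":0,"az":0,"grip":-1},{"dx":0,"dy":0,"dz":0.006,"ax":0,"ay":0,"az":0,"grip":-1}]'
python3 to.py
```

```text
clock: 8.77
position: [0.5347, 0.1231, 0.0804]
ee_rot: [-0.001, 0.643, 0.766, -0.001]
contact_force: [-6.3, -1.0, 15.3]
width: 0.0541
gripper_force: 42.7
clock: 9.02
position: [0.5347, 0.1231, 0.0805]
ee_rot: [-0.0, 0.643, 0.766, -0.001]
contact_force: [-4.2, 0.0, 8.5]
width: 0.054
gripper_force: 42.5
t 9.02 pos [0.5347 0.1231 0.0805] F [-4.25  0.04  8.45] w 0.054 gf 42.5
[0.403 0.043 0.01 ]
[-0.003  0.005  0.01 ]
[-0.433  0.014  0.01 ]
az 0.0018 tilt [-0.001 -0.    -1.   ]
```

```bash
python3 -m jog '[{"dx":0,"dy":0,"dz":-0.008,"ax":0,"ay":0,"az":0,"grip":-1},{"dx":0,"dy":0,"dz":-0.008,"ax":0,"ay":0,"az":0,"grip":0.4},{"dx":0,"dy":0,"dz":-0.008,"ax":0,"ay":0,"az":0,"grip":0.7},{"dx":0,"dy":0,"dz":-0.008,"ax":0,"ay":0,"az":0,"grip":1},{"dx":0,"dy":0,"dz":-0.008,"ax":0,"ay":0,"az":0,"grip":1}]'
python3 -m jog '[{"dx":0,"dy":0,"dz":0,"ax":0,"ay":0,"az":0,"grip":1},{"dx":0,"dy":0,"dz":-0.1,"ax":0,"ay":0,"az":0,"grip":1},{"dx":0,"dy":0,"dz":-0.22,"ax":0,"ay":0,"az":0,"grip":1},{"dx":0,"dy":0,"dz":-0.34,"ax":0,"ay":0,"az":0,"grip":1},{"dx":0,"dy":0,"dz":-0.4,"ax":0,"ay":0,"az":0,"grip":1}]'
python3 -m jog '[{"dx":-0.15,"dy":0.005,"dz":0,"ax":0,"ay":0,"az":0,"grip":1},{"dx":-0.3,"dy":0.005,"dz":0,"ax":0,"ay":0,"az":0,"grip":1},{"dx":-0.43,"dy":0.005,"dz":0,"ax":0,"ay":0,"az":0,"grip":1},{"dx":-0.43,"dy":0.005,"dz":0,"ax":0,"ay":0,"az":0,"grip":1},{"dx":-0.43,"dy":0.005,"dz":0,"ax":0,"ay":0,"az":0,"grip":1}]'
python3 to.py
python3 - <<'E'
from h import *
for n in("scene","top"):
    d=manip.get_image(n);a=d["img"];a=a[110:250,140:300] if n=="scene" else a[150:270,100:290]
    cv2.imwrite(f"pics/{n}3.png",cv2.resize(a,None,fx=4,fy=4)[:,:,::-1])
E
```

```text
clock: 9.43
position: [0.5358, 0.1232, 0.081]
ee_rot: [0.0, 0.643, 0.766, 0.0]
contact_force: [-0.9, 0.1, -0.7]
width: 0.0856
gripper_force: 0.0
clock: 9.85
position: [0.5373, 0.1234, 0.1844]
ee_rot: [0.002, 0.643, 0.766, 0.002]
contact_force: [0.2, 0.7, -0.2]
width: 0.0854
gripper_force: 0.0
clock: 10.27
position: [0.5558, 0.016, 0.1808]
ee_rot: [-0.0, 0.644, 0.765, 0.0]
contact_force: [-0.2, 1.0, 0.2]
width: 0.0857
gripper_force: 0.0
t 10.27 pos [0.5558 0.016  0.1808] F [-0.16  1.03  0.15] w 0.0857 gf 0.0
[0.839 0.032 0.412]
[ 0.433 -0.005  0.411]
[0.004 0.005 0.411]
az -0.0003 tilt [-0.  0. -1.]
```

View pics/scene3.png

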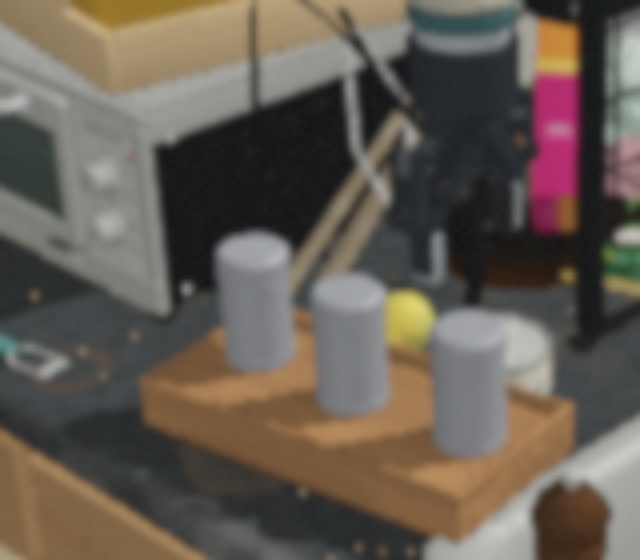

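The left (255,300) and middle (348,345) tins stand upright, and the gripper is above the right tin (469,380).

```bash
python3 -m jog '[{"dx":0.003,"dy":0.004,"dz":0.13,"ax":0,"ay":0,"az":0,"grip":1},{"dx":0.003,"dy":0.004,"dz":0.26,"ax":0,"ay":0,"az":0,"grip":1},{"dx":0.003,"dy":0.004,"dz":0.36,"ax":0,"ay":0,"az":0,"grip":1},{"dx":0.003,"dy":0.004,"dz":0.41,"ax":0,"ay":0,"az":0,"grip":1},{"dx":0.003,"dy":0.004,"dz":0.41,"ax":0,"ay":0,"az":0,"grip":1}]'
python3 -m jog '[{"dx":0,"dy":0,"dz":0,"ax":0,"ay":0,"az":0,"grip":0.5},{"dx":0,"dy":0,"dz":0,"ax":0,"ay":0,"az":0,"grip":0.4},{"dx":0,"dy":0,"dz":0,"ax":0,"ay":0,"az":0,"grip":0.3},{"dx":0,"dy":0,"dz":0,"ax":0,"ay":0,"az":0,"grip":0.1},{"dx":0,"dy":0,"dz":0,"ax":0,"ay":0,"az":0,"grip":-0.3}]' 40
python3 -m jog '[{"dx":0,"dy":0,"dz":0,"ax":0,"ay":0,"az":0,"grip":-1},{"dx":0,"dy":0,"dz":0,"ax":0,"ay":0,"az":0,"grip":-1},{"dx":0,"dy":0,"dz":0,"ax":0,"ay":0,"az":0,"grip":-1}]'
python3 to.py
```

```text
clock: 10.78
position: [0.5533, 0.0202, 0.0753]
ee_rot: [-0.003, 0.642, 0.767, -0.002]
contact_force: [-0.6, -0.5, 0.0]
width: 0.0853
gripper_force: 0.0
clock: 11.2
position: [0.557, 0.0187, 0.0802]
ee_rot: [0.001, 0.643, 0.766, 0.001]
contact_force: [-1.5, 0.9, 5.9]
width: 0.0542
gripper_force: 41.4
clock: 11.45
position: [0.557, 0.0187, 0.0802]
ee_rot: [0.001, 0.643, 0.766, 0.001]
contact_force: [-1.7, 0.8, 6.5]
width: 0.0542
gripper_force: 41.4
t 11.45 pos [0.557  0.0187 0.0802] F [-1.68  0.84  6.49] w 0.0542 gf 41.4
[0.829 0.028 0.009]
[ 0.424 -0.01   0.009]
[-0.006 -0.002  0.009]
az 0.0017 tilt [ 0.002  0.    -1.   ]
```

```bash
python3 -m jog '[{"dx":0,"dy":0,"dz":-0.03,"ax":0,"ay":0,"az":0,"grip":-1},{"dx":0,"dy":0,"dz":-0.07,"ax":0,"ay":0,"az":0,"grip":-1},{"dx":0,"dy":0,"dz":-0.12,"ax":0,"ay":0,"az":0,"grip":-1},{"dx":0,"dy":0,"dz":-0.16,"ax":0,"ay":0,"az":0,"grip":-1},{"dx":0,"dy":0,"dz":-0.175,"ax":0,"ay":0,"az":0,"grip":-1}]'
for i in 1 2 3 4 5; do python3 -m jog '[{"dx":0,"dy":0,"dz":0,"ax":0,"ay":0,"az":0,"grip":-1},{"dx":0,"dy":0,"dz":0,"ax":0,"ay":0,"az":0,"grip":-1}]' | grep -E "position|contact"; done
python3 to.py
```

```text
clock: 11.87
position: [0.5577, 0.0183, 0.1245]
ee_rot: [0.002, 0.643, 0.766, 0.001]
contact_force: [0.5, 0.2, -2.3]
width: 0.0546
gripper_force: 41.4
position: [0.5564, 0.0184, 0.1225]
contact_force: [-0.4, -0.3, -1.4]
position: [0.5559, 0.0185, 0.1216]
contact_force: [-0.1, 0.4, -1.6]
position: [0.5561, 0.0185, 0.1218]
contact_force: [0.6, -0.8, -1.1]
position: [0.5563, 0.0185, 0.1221]
contact_force: [-0.5, 0.4, -2.4]
position: [0.5564, 0.0185, 0.1222]
contact_force: [0.1, -0.9, -1.5]
t 12.7 pos [0.5564 0.0185 0.1222] F [ 0.08 -0.94 -1.46] w 0.0544 gf 41.4
[0.83  0.03  0.177]
[ 0.424 -0.007  0.177]
[-0.005  0.001  0.177]
az 0.0017 tilt [-0.  0. -1.]
```

Vertical forces are about 3.8 N (left), 0.8 N (middle) and 1.6 N (right), which match 0.37, 0.10 and 0.18 kg. The left tin is the heaviest, so I set the right one down and go back to it.

```bash
python3 -m jog '[{"dx":0,"dy":0,"dz":0.05,"ax":0,"ay":0,"az":0,"grip":-1},{"dx":0,"dy":0,"dz":0.1,"ax":0,"ay":0,"az":0,"grip":-1},{"dx":0,"dy":0,"dz":0.14,"ax":0,"ay":0,"az":0,"grip":-1},{"dx":0,"dy":0,"dz":0.16,"ax":0,"ay":0,"az":0,"grip":-1},{"dx":0,"dy":0,"dz":0.168,"ax":0,"ay":0,"az":0,"grip":-1}]'
python3 -m jog '[{"dx":0,"dy":0,"dz":0.004,"ax":0,"ay":0,"az":0,"grip":-1},{"dx":0,"dy":0,"dz":0.006,"ax":0,"ay":0,"az":0,"grip":-1},{"dx":0,"dy":0,"dz":0.006,"ax":0,"ay":0,"az":0,"grip":-1}]'
python3 to.py
```

```text
clock: 13.12
position: [0.5555, 0.0185, 0.0802]
ee_rot: [-0.001, 0.643, 0.766, -0.001]
contact_force: [-4.8, 0.1, 14.1]
width: 0.0543
gripper_force: 42.1
clock: 13.37
position: [0.5555, 0.0185, 0.0803]
ee_rot: [-0.001, 0.643, 0.766, -0.0]
contact_force: [-4.7, -0.4, 8.6]
width: 0.054
gripper_force: 42.0
t 13.37 pos [0.5555 0.0185 0.0803] F [-4.7  -0.45  8.61] w 0.054 gf 42.0
[0.829 0.034 0.009]
[ 0.423 -0.004  0.009]
[-0.006  0.005  0.009]
az 0.0018 tilt [-0.001  0.    -1.   ]
```

```bash
python3 -m jog '[{"dx":0,"dy":0,"dz":-0.008,"ax":0,"ay":0,"az":0,"grip":-1},{"dx":0,"dy":0,"dz":-0.008,"ax":0,"ay":0,"az":0,"grip":0.4},{"dx":0,"dy":0,"dz":-0.008,"ax":0,"ay":0,"az":0,"grip":0.7},{"dx":0,"dy":0,"dz":-0.008,"ax":0,"ay":0,"az":0,"grip":1},{"dx":0,"dy":0,"dz":-0.008,"ax":0,"ay":0,"az":0,"grip":1}]'
python3 -m jog '[{"dx":0,"dy":0,"dz":0,"ax":0,"ay":0,"az":0,"grip":1},{"dx":0,"dy":0,"dz":-0.1,"ax":0,"ay":0,"az":0,"grip":1},{"dx":0,"dy":0,"dz":-0.22,"ax":0,"ay":0,"az":0,"grip":1},{"dx":0,"dy":0,"dz":-0.34,"ax":0,"ay":0,"az":0,"grip":1},{"dx":0,"dy":0,"dz":-0.4,"ax":0,"ay":0,"az":0,"grip":1}]'
python3 -m jog '[{"dx":0.14,"dy":0.007,"dz":0,"ax":0,"ay":0,"az":0,"grip":1},{"dx":0.28,"dy":0.014,"dz":0,"ax":0,"ay":0,"az":0,"grip":1},{"dx":0.42,"dy":0.02,"dz":0,"ax":0,"ay":0,"az":0,"grip":1},{"dx":0.55,"dy":0.027,"dz":0,"ax":0,"ay":0,"az":0,"grip":1},{"dx":0.65,"dy":0.035,"dz":0,"ax":0,"ay":0,"az":0,"grip":1}]'
python3 -m jog '[{"dx":0.1,"dy":0,"dz":0,"ax":0,"ay":0,"az":0,"grip":1},{"dx":0.16,"dy":0,"dz":0,"ax":0,"ay":0,"az":0,"grip":1},{"dx":0.178,"dy":0,"dz":0,"ax":0,"ay":0,"az":0,"grip":1},{"dx":0.178,"dy":0,"dz":0,"ax":0,"ay":0,"az":0,"grip":1},{"dx":0.178,"dy":0,"dz":0,"ax":0,"ay":0,"az":0,"grip":1}]'
python3 to.py
python3 - <<'E'
from h import *
for n in("scene","top"):
    d=manip.get_image(n);a=d["img"];a=a[110:250,140:300] if n=="scene" else a[150:270,100:290]
    cv2.imwrite(f"pics/{n}4.png",cv2.resize(a,None,fx=4,fy=4)[:,:,::-1])
E
```

```text
clock: 13.78
position: [0.5567, 0.0184, 0.0808]
ee_rot: [0.0, 0.643, 0.766, 0.0]
contact_force: [-0.5, 0.5, 0.2]
width: 0.0851
gripper_force: 0.0
clock: 14.2
position: [0.5581, 0.0183, 0.1842]
ee_rot: [0.002, 0.643, 0.766, 0.002]
contact_force: [0.1, 0.4, 0.2]
width: 0.0851
gripper_force: 0.0
clock: 14.62
position: [0.536, 0.1823, 0.1808]
ee_rot: [-0.0, 0.642, 0.766, 0.0]
contact_force: [0.8, -0.0, 0.4]
width: 0.0852
gripper_force: 0.0
clock: 15.03
position: [0.5291, 0.2232, 0.1806]
ee_rot: [0.0, 0.643, 0.766, -0.0]
contact_force: [0.6, -0.7, 0.5]
width: 0.0853
gripper_force: 0.0
t 15.03 pos [0.5291 0.2232 0.1806] F [ 0.61 -0.65  0.47] w 0.0853 gf 0.0
[ 0.005 -0.004  0.411]
[-0.401 -0.042  0.411]
[-0.831 -0.034  0.411]
az 0.002 tilt [-0.    -0.001 -1.   ]
```

View pics/scene4.png

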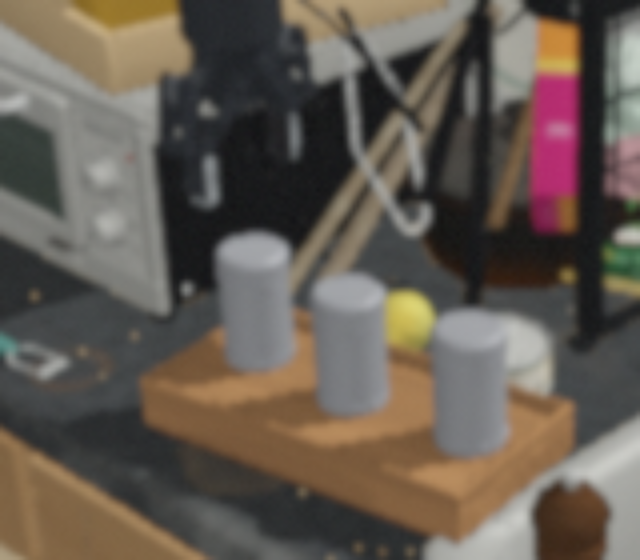

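All three tins stand upright, at (255,300), (348,345) and (469,380). The gripper is above the left tin.

```bash
python3 -m jog '[{"dx":0.004,"dy":0.002,"dz":0.13,"ax":0,"ay":0,"az":0,"grip":1},{"dx":0.004,"dy":0.002,"dz":0.26,"ax":0,"ay":0,"az":0,"grip":1},{"dx":0.004,"dy":0.002,"dz":0.36,"ax":0,"ay":0,"az":0,"grip":1},{"dx":0.004,"dy":0.002,"dz":0.41,"ax":0,"ay":0,"az":0,"grip":1},{"dx":0.004,"dy":0.002,"dz":0.41,"ax":0,"ay":0,"az":0,"grip":1}]'
python3 -m jog '[{"dx":0,"dy":0,"dz":0,"ax":0,"ay":0,"az":0,"grip":0.5},{"dx":0,"dy":0,"dz":0,"ax":0,"ay":0,"az":0,"grip":0.4},{"dx":0,"dy":0,"dz":0,"ax":0,"ay":0,"az":0,"grip":0.3},{"dx":0,"dy":0,"dz":0,"ax":0,"ay":0,"az":0,"grip":0.1},{"dx":0,"dy":0,"dz":0,"ax":0,"ay":0,"az":0,"grip":-0.3}]' 40
python3 -m jog '[{"dx":0,"dy":0,"dz":0,"ax":0,"ay":0,"az":0,"grip":-1},{"dx":0,"dy":0,"dz":0,"ax":0,"ay":0,"az":0,"grip":-1},{"dx":0,"dy":0,"dz":0,"ax":0,"ay":0,"az":0,"grip":-1}]'
python3 to.py
```

```text
clock: 15.55
position: [0.5272, 0.2229, 0.075]
ee_rot: [-0.002, 0.643, 0.766, -0.003]
contact_force: [-0.1, 0.2, -0.2]
width: 0.0854
gripper_force: 0.0
clock: 15.97
position: [0.5309, 0.225, 0.0802]
ee_rot: [0.001, 0.643, 0.766, 0.002]
contact_force: [1.9, -1.6, 6.1]
width: 0.0539
gripper_force: 40.8
clock: 16.22
position: [0.531, 0.225, 0.0802]
ee_rot: [0.001, 0.643, 0.766, 0.002]
contact_force: [0.8, -1.2, 6.4]
width: 0.054
gripper_force: 40.9
t 16.22 pos [0.531  0.225  0.0802] F [ 0.83 -1.22  6.39] w 0.054 gf 40.9
[-0.001 -0.013  0.009]
[-0.407 -0.051  0.009]
[-0.837 -0.042  0.009]
az 0.0019 tilt [ 0.004  0.001 -1.   ]
```

```bash
python3 -m jog '[{"dx":0,"dy":0,"dz":-0.04,"ax":0,"ay":0,"az":0,"grip":-1},{"dx":0,"dy":0,"dz":-0.1,"ax":0,"ay":0,"az":0,"grip":-1},{"dx":0,"dy":0,"dz":-0.17,"ax":0,"ay":0,"az":0,"grip":-1},{"dx":0,"dy":0,"dz":-0.24,"ax":0,"ay":0,"az":0,"grip":-1},{"dx":0,"dy":0,"dz":-0.288,"ax":0,"ay":0,"az":0,"grip":-1}]' 45
for i in 1 2 3; do python3 -m jog '[{"dx":0,"dy":0,"dz":0,"ax":0,"ay":0,"az":0,"grip":-1},{"dx":0,"dy":0,"dz":0,"ax":0,"ay":0,"az":0,"grip":-1},{"dx":0,"dy":0,"dz":0,"ax":0,"ay":0,"az":0,"grip":-1},{"dx":0,"dy":0,"dz":0,"ax":0,"ay":0,"az":0,"grip":-1}]' | grep -E "position|contact"; done
python3 to.py
python3 - <<'E'
from h import *
d=manip.get_image("scene");cv2.imwrite("pics/s5.png",cv2.resize(d["img"][110:250,140:300],None,fx=4,fy=4)[:,:,::-1])
E
```

```text
clock: 16.63
position: [0.5289, 0.2251, 0.1517]
ee_rot: [-0.0, 0.643, 0.766, 0.0]
contact_force: [0.8, -0.0, -3.0]
width: 0.0539
gripper_force: 46.7
position: [0.5282, 0.2246, 0.1489]
contact_force: [-0.6, -0.2, -3.6]
position: [0.5292, 0.2248, 0.1499]
contact_force: [-0.9, -0.2, -3.6]
position: [0.5293, 0.2249, 0.1504]
contact_force: [0.1, -0.5, -3.1]
t 17.63 pos [0.5293 0.2249 0.1504] F [ 0.12 -0.54 -3.11] w 0.0541 gf 46.7
[-0.002 -0.007  0.289]
[-0.408 -0.045  0.289]
[-0.837 -0.036  0.289]
az 0.0017 tilt [ 0.  0. -1.]
```

View pics/s5.png

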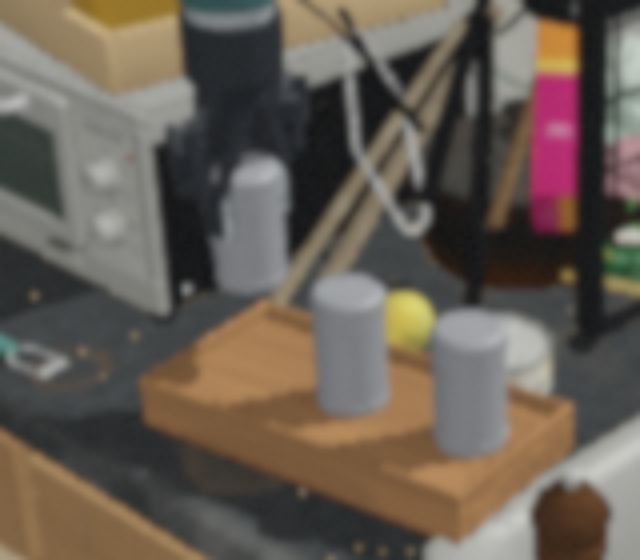

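The held tin (lid at 262,165, base at 250,285) looks a few degrees off upright. The other two stand well. I'll measure the lean in both views.

Run:
```python
from h import *
d=manip.get_image("scene"); g=cv2.cvtColor(d["img"],cv2.COLOR_RGB2HSV)
# right edge of the held tin, per row: last greyish bright pixel
for nm,rows,c0,c1 in(("held",range(152,180,3),196,225),("mid",range(186,210,3),217,246)):
    gr=cv2.GaussianBlur(d["img"],(3,3),0).astype(float); e=[]
    for r in rows:
        row=gr[r,c0:c1].mean(1) ; k=np.argmin(np.diff(row)); e.append((r,c0+k))
    print(nm,e)
p=[.5293,.2249]
for z in(.110,.205): print("axis px",proj(d,[*p,z]).round(1), "off 10mm tool x:",proj(d,[p[0]-.0017,p[1]+.00985,z]).round(1),"10mm tool y",proj(d,[p[0]+.00985,p[1]+.0017,z]).round(1))
c=d["img"][142:190,190:235]; cv2.imwrite("pics/s6.png",cv2.resize(c,None,fx=12,fy=12,interpolation=cv2.INTER_CUBIC)[:,:,::-1])
```

```text
held [(152, np.int64(210)), (155, np.int64(211)), (158, np.int64(211)), (161, np.int64(212)), (164, np.int64(211)), (167, np.int64(211)), (170, np.int64(211)), (173, np.int64(211)), (176, np.int64(216)), (179, np.int64(215))]
mid [(186, np.int64(244)), (189, np.int64(227)), (192, np.int64(239)), (195, np.int64(217)), (198, np.int64(236)), (201, np.int64(237)), (204, np.int64(236)), (207, np.int64(237))]
axis px [203.2 178.7] off 10mm tool x: [200.7 177.9] 10mm tool y [205.3 177.4]
axis px [200.7 150.5] off 10mm tool x: [198.2 149.7] 10mm tool y [202.9 149.3]
```

View pics/s6.png

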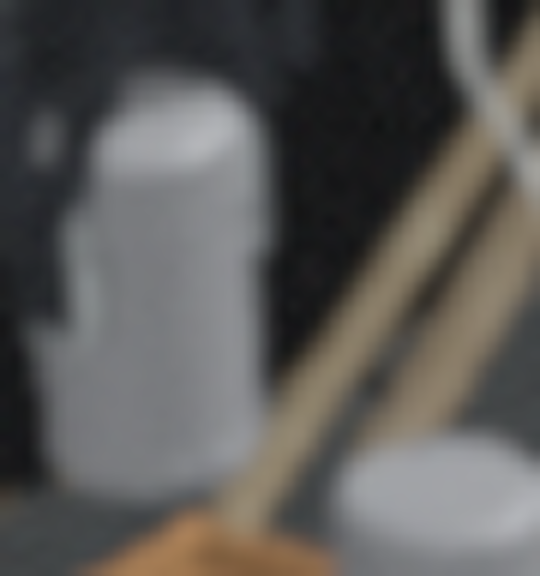

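The pads (bright strips at crop (255,170) and (85,270)) sit beside the tin and confuse its outline. I'll fit only the bare lower side edges and compare them with the slope expected of an upright tin.

Run:
```python
from h import *
d=manip.get_image("scene"); b=cv2.GaussianBlur(d["img"],(3,3),0).astype(float)
v=b[...,2] # blue: tin bright, wood/dark low
def edges(rows,cin,side,thr):
    o=[]
    for r in rows:
        c=cin
        while v[r,c+side]>thr: c+=side
        o.append((r,c+side*(v[r,c]-thr)/(v[r,c]-v[r,c+side])))
    return np.array(o)
p=[.5293,.2249]; a=proj(d,[*p,.205]);q=proj(d,[*p,.110]); print("upright slope",((q-a)[0]/(q-a)[1]).round(3))
for nm,side,rows,cin in(("heldR",1,range(163,180),203),("heldL",-1,range(169,182),203),("midR",1,range(184,206),228),("midL",-1,range(184,206),228),("rightL",-1,range(194,216),257)):
    e=edges(rows,cin,side,85); print(nm,e[:,1].round(1),"slope",np.polyfit(e[:,0],e[:,1],1)[0].round(3))
# upright expected at mid
p=[.535,.1231]; a=proj(d,[*p,.135]);q=proj(d,[*p,.04]); print("mid upright slope",((q-a)[0]/(q-a)[1]).round(3))
```

```text
upright slope 0.087
heldR [211.3 211.1 211.1 211.2 211.2 211.3 211.3 211.4 211.4 211.4 211.6 212.2
 218.2 217.6 217.  216.5 215.9] slope 0.427
heldL [193.8 192.9 192.9 193.  193.3 193.5 193.6 193.7 193.7 193.7 193.9 194.2
 194.7] slope 0.105
midR [245.5 246.7 247.4 247.9 271.7 238.  237.8 237.7 237.8 237.8 237.9 237.9
 237.7 237.4 237.3 237.3 237.5 237.9 238.5 238.8 238.9 238.9] slope -0.581
midL [216.3 216.4 216.5 216.5 216.5 216.7 217.2 217.4 217.4 217.2 216.6 216.
 215.  216.  216.3 216.3 216.  190.8 190.8 190.7 190.4 217. ] slope -0.944
rightL [246.  246.4 246.5 246.5 246.5 246.9 247.2 247.4 247.4 247.2 246.6 246.2
 246.1 246.  245.5 245.  245.  246.  246.  246.  246.2 247. ] slope -0.039
mid upright slope 0.06
```

The held tin's side edges slope 0.11 on the left and 0.045 on the right. Their mean is about 0.08, against 0.087 for an upright tin, so it hangs upright and the lean was only the bright pads.

```bash
python3 -c "
from rig import manip
s=manip.get_state();print(s['position'],s['contact_force'],s['width'])
print(manip.sign_off())"
```

```text
[0.52937449 0.2248874  0.15038425] [-0.09676194 -0.45497063 -4.17338014] 0.054386165480419704
the job is handed in; nothing more can be done
None
```

I lifted all three tins in order and set each back upright; the left one is the heaviest (about 0.37 kg), and I handed in holding it upright about 7 cm above the tray with the other two standing on it.

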